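Restock the sloping tin rack

ROBOT

A 6-joint arm with a two-finger parallel gripper is mounted at the origin on the work surface. World frame = base frame: x ahead of the robot, y to its left, z up, the work surface at z = 0. Lengths are in m, angles in rad, forces in N, time in s.
With the tool pointing down it reaches from about 0.3 to 0.875 m from the base axis. Payload 4.2 kg.
Tool frame: the origin (TCP) lies where the fingers leave the gripper's body, on its centre line; the fingertips stand 73 mm ahead of it and the grasp point (between the pads) lies 54 mm ahead of it (env.tip_extent is the distance from the TCP to the fingertips, in m); z points along the fingers, y is the line along which they close (so a half turn about z gives the same grasp; the last joint's range is limited). The gripper opens to 85 mm and grips with 20 to 120 N. Pads are 22 mm wide; open, the fingers measure 114 mm over their backs; the gripper's body (76 mm by 85 mm) begins 54 mm behind the grasp point. The pads swing forward as they close: fully open they stand 13 mm farther back than shut.
Start: joints at [1.128, 0.32, 1.565, -0, 1.257, -0.02], TCP at [0.236, 0.524, 0.304] pointing down, gripper open.
Joint ranges: [-3.11, 3.11], [-0.84, 2.01], [0.21, 2.61], [-1.34, 4.49], [0.05, 2.63], [-2.56, 2.56]. Speed limits (rad/s): [2.57, 2.57, 3.14, 3.14, 3.14, 3.14].

INTERFACE

Orientations are given as a unit quaternion [x, y, z, w].
In Python, from workcell import env, viewer gives the robot as it stands.
- The arm moves only by the tool play_rows, never from a script. Its argument "deltas" is text: rows parted by semicolons, each of 5 numbers parted by spaces: the shift along the tool's x, y, z in mm, then the turn about the tool's z in rad, then the opening, from 0 (shut) to 1 (fully open). In form: tx ty tz twist hand; .... A call has 1 to 20 rows; each row shifts and turns the commanded pose from where the row before left it, along the tool's axes as they then stand; what a row does not reach is not made up. A row lasts 1/12 s, in which the tool goes at most 41.7 mm and 7.16 degrees, less where a joint would pass 70% of its speed; a pose out of reach is approached as far as the arm can. A call is refused whole if a number of a shift passes 41.7 or a number of a turn 0.125, either way. A call with a gripper value outside its range is refused whole. The fingers move at their own pace and stop on an object; the grip force is fixed at half the most. Time passes only in rows, so rows that do not move let the fingers close. It gives the time, the measured TCP pose, the force, the opening and the grip force at its end, in the units of the state.
- env.state(): the state, without advancing time (a new reading comes with each control period).
- viewer.capture(name): name is "scene" or "top" or "wrist"; returns (picture, depth): 384x512x3 uint8, red, green, blue; 384x512 float32, m along the optical axis (not along the pixel's ray), 0 where there is no reading.
- viewer.calibration(name): a dict with "vertical_fov" (degrees; the focal length in pixels is half the picture's height over the tangent of half this angle, whatever the lens; pixels are square), "cx", "cy" (the principal point, pixels), "rvec" (rotation vector, rad) and "tvec" (3), from world to camera coordinates, as OpenCV has them; the wrist camera has in their place "T_tool_cam" (4x4, takes a point from camera to tool coordinates, whose origin is the TCP and whose axes are the flange's). Camera axes: x right, y down, z forward; pixel columns grow to the right and rows downward; lengths in m; the calibration is good to about 2 mm. A picture is of the moment at which its call begins: read the wrist's pose just before it. calibration takes no time and is no camera call.
- env.finish_job(): hands the job in; it is judged then, once.
The state is a dict: "time_s": time; "joint_pos": joint angles; "dq": joint speeds; "effort": joint torques, N m; "tcp_pos": TCP position; "ee_rot": TCP orientation; "force": force on the tool from outside, world axes, zero at the start; "wrist_torque": the same for the moment, N m; "gripper_width": opening from 0.0 (shut) to 1.0 (fully open); "grasp_force": force on a finger pad.
Only numpy, scipy, OpenCV 4.12 (cv2) and the standard library are available. Lean on these libraries where they do the work, as an engineer would, in place of code of your own. Each camera call takes 0.05 s, during which the arm holds its last target. There are 200 camera calls.

TASK

Stand the rectangular metal spice tin in the channel of the small sloping steel rack: cap up, long side along the channel, bottom flat on the slope. The channel is slippery, so keep hold of the tin and ease it down the slope until you feel it rest gently against the stop bar, and only then let go: it must never slide or fall free, nor be rammed. Leave the jar, the squeeze bottle and the mug where they are.

Things in the scene. Friction and masses are not known exactly. Their poses are not given: they have to be found in the camera images.
- tin: Plain metal rectangular spice tin, loose, standing upright on the worktop. Body 60 mm (its x) by 46 mm (its y) by 92 mm tall, with a round steel cap 36 mm across on top (102 mm in all). 0.25 to 0.5 kg. Origin at the centre of its underside, z up through the cap. Either end may face up the lane.
- tin_cap (a point): Centre of the top of the tin's cap, 102 mm above the tin's origin.
- rack: The whole steel rack, fixed to the worktop: base plate 240 x 110 x 8 mm and two posts carrying the sloping lane. Origin at the centre of the base's underside; its x points along the uphill direction of the lane.
- lane: The rack's slippery channel, 200 mm long, sloping 27 degrees. Origin on its floor, on the centreline, at the low end, 75 mm above the worktop and 90 mm from the rack's centre, towards the robot. x points up the slope, y across, z square to the floor. Floor 56 mm wide between side lips 7 mm high, 4 mm thick; end lip 14 mm high, 4 mm thick at x = 0.
- stop_zone (a point): Point on the lane's floor and centreline, 40 mm up from the low end. A dark stop bar (14 mm high, 6 mm thick) lies across the lane near here: its uphill face is 20 to 60 mm up from the low end, so up to 20 mm either way of this point. Its setting differs every time and is not reported: feel for it.
- jar: Bystander: round amber glass jar, 64 mm across, 110 mm tall, upright. Origin at the centre of its underside.
- squeeze: Bystander: round yellow squeeze bottle with a thin nozzle, 54 mm across, 135 mm tall, upright. Origin at the centre of its underside.
- mug: Bystander: white mug, 76 mm across, 85 mm tall, handle at its +y side. Origin at the centre of its underside.

How it is judged:
By the outcome, as a careful person would: the job done as asked, in the order asked, and still so for the second after the job is handed in, with the robot touching nothing.
It also fails if it takes over 48 s, if anything falls off the work surface, if the arm or the gripper's body presses on something with over 40 N, if the wrist force passes 120 N, or if a joint passes its speed limit or range.

## Working session

There is one attempt and no reset: what is moved stays moved. The work goes in short steps, Python scripts to look and compute and a tool call to move; the robot and the scene stay as the last step left them, time stands still between calls to the robot, and variables do not carry over. Pictures are saved under pics/ and viewed, at most 10 in all, crops included, and the job is handed in when it is done.

Besides the shell and the picture viewer there is one more tool, called after "Emit:" by a JSON object that holds its "api" and its "payload". play_rows: Moves the arm, as the interface text tells. Its arguments: {"type":"object","properties":{"deltas":{"type":"string"}},"required":["deltas"]}

```bash
mkdir -p pics; cat > h.py <<'E'
import numpy as np,cv2
from scipy.spatial.transform import Rotation as R
from workcell import env,viewer
def cam(n,st=None):
    c=viewer.calibration(n); f=192/np.tan(np.radians(c['vertical_fov'])/2)
    K=np.array([[f,0,c['cx']],[0,f,c['cy']],[0,0,1]])
    if 'rvec' in c:
        T=np.eye(4);T[:3,:3]=cv2.Rodrigues(np.array(c['rvec'],float))[0];T[:3,3]=np.ravel(c['tvec']);T=np.linalg.inv(T)
    else:
        st=st or env.state();W=np.eye(4);W[:3,:3]=R.from_quat(st['ee_rot']).as_matrix();W[:3,3]=st['tcp_pos'];T=W@np.array(c['T_tool_cam'])
    return K,T
def plane(K,T,uv,z):
    uv=np.atleast_2d(np.array(uv,float));d=np.c_[uv,np.ones(len(uv))]@np.linalg.inv(K).T@T[:3,:3].T
    return T[:3,3]+d*((z-T[2,3])/d[:,2])[:,None]
def pts(K,T,D):
    v,u=np.mgrid[:384,:512];p=np.stack([(u-K[0,2])/K[0,0]*D,(v-K[1,2])/K[1,1]*D,D],-1)
    return p@T[:3,:3].T+T[:3,3]
def proj(K,T,P):
    p=(np.atleast_2d(P)-T[:3,3])@T[:3,:3]@K.T;return p[:,:2]/p[:,2:]
def snap(n):
    K,T=cam(n);im,D=viewer.capture(n);return K,T,im,D
E
python3 - <<'E'
from h import *
s=env.state();print({k:np.round(v,3) for k,v in s.items()})
for n in('scene','top'):
    K,T,im,D=snap(n);cv2.imwrite(f'pics/{n}.png',im[...,::-1]);np.savez(f'{n}.npz',K=K,T=T,im=im,D=D);print(n,K,T.round(3))
E
```

```text
{'time_s': np.float64(0.0), 'joint_pos': array([ 1.128,  0.32 ,  1.566, -0.   ,  1.257, -0.02 ]), 'dq': array([ 0.   , -0.001,  0.001,  0.001, -0.   , -0.001]), 'effort': array([-1.0000e-03, -4.1553e+01, -2.3417e+01, -0.0000e+00,  8.0000e-03,
       -0.0000e+00]), 'tcp_pos': array([0.236, 0.524, 0.303]), 'ee_rot': array([ 0.21 ,  0.978, -0.001, -0.   ]), 'force': array([-0.076, -0.483,  0.399]), 'wrist_torque': array([ 0.04 , -0.012,  0.019]), 'grasp_force': np.float64(0.0), 'gripper_width': np.float64(0.998)}
scene [[464.56631796   0.         255.18028532]
 [  0.         464.56631796 192.38789299]
 [  0.           0.           1.        ]] [[-0.435  0.505 -0.746  1.572]
 [ 0.901  0.25  -0.356  0.498]
 [ 0.006 -0.826 -0.563  0.841]
 [ 0.     0.     0.     1.   ]]
top [[452.47644007   0.         265.61075791]
 [  0.         452.47644007 195.17755339]
 [  0.           0.           1.        ]] [[-0.005 -0.985  0.174  0.368]
 [-0.999  0.011  0.032 -0.016]
 [-0.034 -0.174 -0.984  1.099]
 [ 0.     0.     0.     1.   ]]
```

View pics/scene.png

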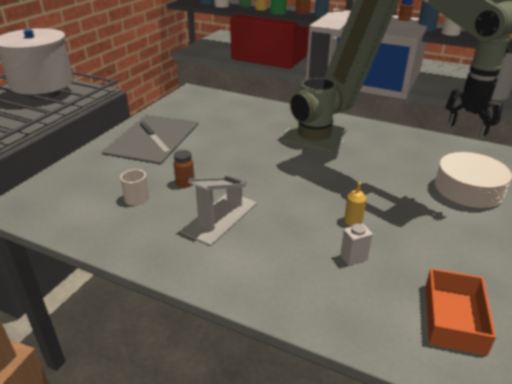

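View pics/top.png

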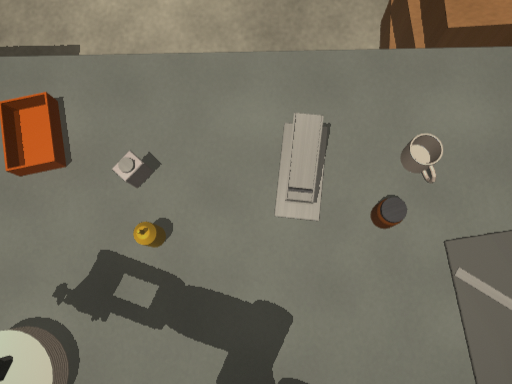

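The scene view shows the tin near (356,245), the rack near (218,205), the squeeze bottle at (356,207), the jar at (183,168) and the mug at (134,187). In the top view the tin is at (128,166), the lane runs from about (302,195) at its low end to (308,115), with the stop bar near (301,189), the squeeze bottle is at (146,233), the jar at (390,211) and the mug at (424,154).

```bash
python3 - <<'E'
from h import *
V={n:dict(np.load(n+'.npz')) for n in('top','scene')}
def rect(p,lab):
    r=cv2.minAreaRect((p[:,:2]*1000).astype(np.float32));print(lab,len(p),np.round(r[0],1),np.round(r[1],1),round(r[2],1),'z',np.percentile(p[:,2],[5,50,95]).round(4))
P={n:pts(v['K'],v['T'],v['D']) for n,v in V.items()}
for n in P:
    p=P[n];box=V[n]
    H=(p[...,2]>.02)&(p[...,2]<.25)&(box['D']>0)
    k,l,st,c=cv2.connectedComponentsWithStats(H.astype(np.uint8))
    for i in range(1,k):
        if 60<st[i,4]<6000:
            q=p[l==i];print(n,'comp',c[i].round(),np.median(q,0).round(3),q[:,2].max().round(3),end=' ');rect(q,'')
p=P['top'];q=p[140:190,105:155].reshape(-1,3)
rect(q[(q[:,2]>.084)&(q[:,2]<.097)],'tin body top');rect(q[q[:,2]>.098],'cap')
p=P['scene'];q=p[215:270,335:380].reshape(-1,3);q=q[(q[:,2]>.084)&(q[:,2]<.12)]
rect(q[q[:,2]<.097],'tin scene top');rect(q[q[:,2]>.098],'cap scene')
# lane floor
for n,(a,b,c,d) in {'top':(105,210,275,335),'scene':(165,245,175,265)}.items():
    q=P[n][a:b,c:d].reshape(-1,3);q=q[(q[:,2]>.06)&(q[:,2]<.2)]
    best=0;rng=np.random.default_rng(0)
    for _ in range(400):
        s=q[rng.choice(len(q),3,False)];nn=np.cross(s[1]-s[0],s[2]-s[0]);L=np.linalg.norm(nn)
        if L<1e-6:continue
        nn/=L
        if abs(nn[2])<.7: continue
        m=abs((q-s[0])@nn)<.002
        if m.sum()>best:best=m.sum();bm=m
    f=q[bm];c0=f.mean(0);nn=np.linalg.svd(f-c0)[2][2];nn*=np.sign(nn[2]);print(n,best,len(q),'c',c0.round(4),'n',nn.round(3),'tilt',np.degrees(np.arccos(nn[2])).round(1),'uphill yaw',np.degrees(np.arctan2(-nn[1],-nn[0])).round(1));rect(q,'lane all');rect(f,'floor')
    b=P[n][a:b,c:d].reshape(-1,3);rect(b[(b[:,2]>.004)&(b[:,2]<.014)],'base')
for n,(y0,y1,x0,x1) in {'top':(100,230,265,340)}.items():
    im=V[n]['im'][y0:y1,x0:x1];im2=V[n]['im'][135:200,95:165]
    cv2.imwrite('pics/crop.png',np.hstack([cv2.resize(im[...,::-1],(346,600),interpolation=2),cv2.resize(cv2.resize(im2,(420,390),interpolation=2),(420,600))[...,::-1]]))
E
```

```text
top comp [ 29. 133.] [0.717 0.609 0.046] 0.065  2064 [717.9 602.1] [183.3 124.1] 11.6 z [0.0227 0.0465 0.0612]
top comp [303. 158.] [ 0.624 -0.068  0.122] 0.174  2617 [619.5 -67.4] [ 64.  186.4] 83.3 z [0.0809 0.1217 0.1613]
top comp [424. 155.] [ 0.644 -0.36   0.06 ] 0.089  925 [ 636.8 -347.7] [ 76.3 102.6] 79.4 z [0.0238 0.0604 0.0848]
top comp [131. 169.] [0.613 0.33  0.091] 0.107  772 [618.6 337. ] [47.  60.5] 46.6 z [0.0314 0.0906 0.1023]
top comp [389. 212.] [ 0.504 -0.255  0.107] 0.114  825 [ 506.7 -261.1] [58.4 60.2] 84.3 z [0.0368 0.1073 0.1114]
top comp [148. 234.] [0.46  0.282 0.091] 0.137  601 [463.1 291.1] [53.8 52.3] 18.4 z [0.0333 0.0906 0.1055]
top comp [ 32. 357.] [0.195 0.532 0.083] 0.249  3160 [191.8 543.1] [140.3 114.4] 84.5 z [0.0313 0.0828 0.088 ]
scene comp [337.   4.] [-1.575 -0.416  0.142] 0.173  161 [-1572.8  -417.8] [ 66.9 114.8] 4.8 z [0.1135 0.1418 0.1679]
scene comp [416.   8.] [-1.577  0.089  0.17 ] 0.221  143 [-1576.7    86.6] [63.7 50.4] 6.8 z [0.1223 0.1697 0.2158]
scene comp [504.  85.] [-0.615  0.632  0.094] 0.25  790 [-628.3  638.6] [259.4  90.7] 
[... 1016 characters left out ...]
[0.086  0.0919 0.0955]
cap scene 117 [624.9 336.9] [37.3 32.7] 15.5 z [0.0987 0.1024 0.1048]
top 1531 2617 c [ 0.6286 -0.069   0.1226] n [-0.451  0.049  0.891] tilt 26.9 uphill yaw -6.2
lane all 2617 [619.5 -67.4] [ 64.  186.4] 83.3 z [0.0809 0.1217 0.1613]
floor 1531 [623.3 -67.9] [ 56.1 176.4] 83.3 z [0.0798 0.1238 0.1605]
base 1393 [654.3 -79.8] [134.  269.8] 84.0 z [0.0046 0.007  0.0103]
scene 274 1168 c [ 0.6332 -0.089   0.1261] n [-0.452  0.019  0.892] tilt 26.9 uphill yaw -2.4
lane all 1168 [ 609.3 -159.7] [258.8 190.4] 81.2 z [0.0643 0.1054 0.164 ]
floor 274 [ 610.8 -157.5] [259.2 183.1] 79.3 z [0.0781 0.1272 0.166 ]
base 1589 [ 558.5 -119.1] [421. 292.] 24.4 z [0.0047 0.0085 0.0117]
```

View pics/crop.png

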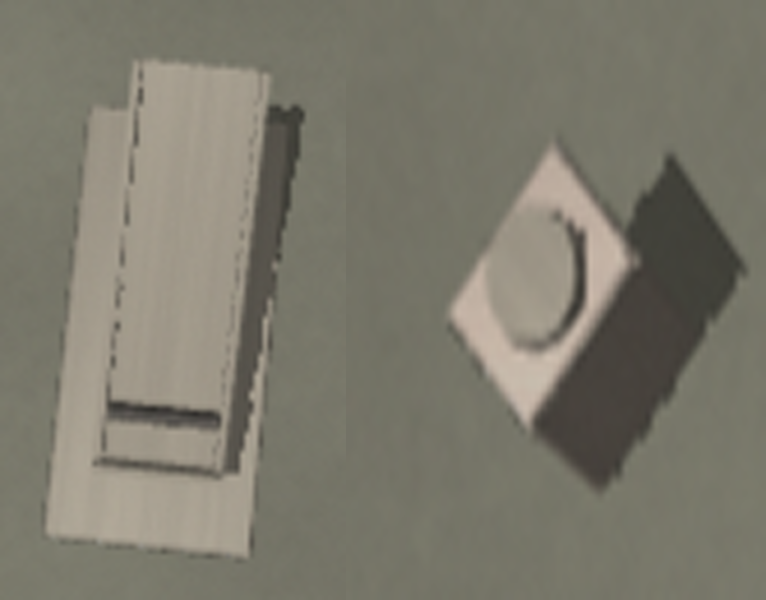

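The crop confirms the lane runs at about -6.7° yaw, with the stop bar near (163,412) in the crop. The tin's long side runs along about 136°.

Emit:
{"api": "play_rows", "payload": {"deltas": "-15 0 0 0 1;-30 0 0 0 1;-36 -1 0 0 1;-36 -1 0 0 1;-36 -1 0 0 1;-36 -1 0 0 1;-36 -1 0 0 1;-36 -1 0 0 1;-36 -2 0 0 1;-36 -2 0 0 1;-36 -1 0 0 1;-30 -1 0 0 1;-18 -1 0 0 1;-10 0 0 0.08 1;0 0 0 0.12 1;0 0 0 0.1 1;0 0 0 0.033 1;0 0 0 0 1;0 0 0 0 1"}}

```text
time_s: 1.68
tcp_pos: [0.6199, 0.3372, 0.3034]
ee_rot: [0.368, 0.93, -0.0, -0.0]
force: [-0.6, 1.1, -0.4]
gripper_width: 1.002
grasp_force: 0.0
```

```bash
python3 - <<'E'
from h import *
s=env.state();print(s['time_s'],s['tcp_pos'],s['ee_rot'],s['joint_pos'].round(2) if hasattr(s['joint_pos'],'round') else s['joint_pos'])
K,T,im,D=snap('wrist');cv2.imwrite('pics/w1.png',im[...,::-1]);np.savez('w1.npz',K=K,T=T,im=im,D=D)
p=pts(K,T,D);m=(D>0)&(p[...,2]>.084)&(p[...,2]<.097)&(abs(p[...,0]-.62)<.06)&(abs(p[...,1]-.337)<.06)
r=cv2.minAreaRect((p[m][:,:2]*1000).astype(np.float32));print(m.sum(),r)
m=(D>0)&(p[...,2]>.0985)&(p[...,2]<.11)&(abs(p[...,0]-.62)<.06)&(abs(p[...,1]-.337)<.06)
r=cv2.minAreaRect((p[m][:,:2]*1000).astype(np.float32));print(m.sum(),r, T[:3].round(3))
E
```

```text
1.6833 [0.61991699 0.33724755 0.30340007] [ 3.68481339e-01  9.29635032e-01 -3.23951745e-04 -3.23408312e-04] [ 0.48  0.53  1.22  0.    1.39 -0.33]
1505 ((622.545654296875, 336.1455078125), (46.573123931884766, 61.43718338012695), 47.67121887207031)
886 ((622.27978515625, 336.2952880859375), (34.18163299560547, 34.57482147216797), 47.449012756347656) [[ 0.686  0.7    0.199  0.57 ]
 [ 0.728 -0.66  -0.188  0.385]
 [-0.     0.273 -0.962  0.373]]
```

View pics/w1.png

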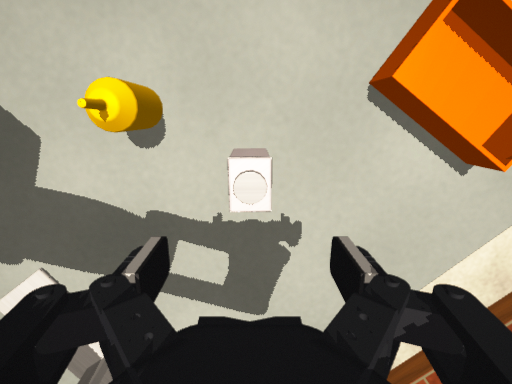

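The tin is square in the wrist view at (250,182) and the fingers straddle its line. It stands at (0.6224, 0.3362), and its top is 92 mm by depth. I'll descend and grip.

Emit:
{"api": "play_rows", "payload": {"deltas": "-2.5 1 15 0 1;0 0 30 0 1;0 0 35 0 1;0 0 35 0 1;0 0 35 0 1;0 0 25 0 1;0 0 10 0 1;0 0 3 0 1;0 0 0 0 1;0 0 0 0 0;0 0 0 0 0;0 0 0 0 0;0 0 0 0 0;0 0 0 0 0;0 0 0 0 0;0 0 0 0 0;0 0 0 0 0"}}

```text
time_s: 3.15
tcp_pos: [0.623, 0.3365, 0.1179]
ee_rot: [0.369, 0.929, 0.001, 0.001]
force: [-1.9, -1.0, 5.0]
gripper_width: 0.529
grasp_force: 62.5
```

Gripped. I'll lift, carry it to beyond the lane's upper end, and turn.

Emit:
{"api": "play_rows", "payload": {"deltas": "0 0 -10 0 0;0 0 -25 0 0;0 0 -35 0 0;0 0 -35 0 0;0 0 -35 0 0;0 0 -35 0 0;0 0 -25 0 0;-10 -6 0 0 0;-25 -14 0 0 0;-32 -18 0 0 0;-32 -18 0 0 0;-32 -18 0 0 0;-32 -18 0 0 0;-32 -18 0 0 0;-32 -18 0 0 0;-32 -18 0 0 0;-32 -18 0 0 0;-32 -18 0 0 0;-32 -18 0 0 0;-32 -14 0 0 0"}}

```text
time_s: 4.82
tcp_pos: [0.7565, -0.0879, 0.3136]
ee_rot: [0.369, 0.929, -0.001, -0.002]
force: [0.2, 0.2, -3.4]
gripper_width: 0.528
grasp_force: 62.5
```

Emit:
{"api": "play_rows", "payload": {"deltas": "-20 -6 0 0 0;-10 -4 0 -0.06 0;0 0 0 -0.11 0;0 0 0 -0.11 0;0 0 0 -0.11 0;0 0 0 -0.11 0;0 0 0 -0.1 0;0 0 0 -0.035 0;0 0 0 0 0;0 0 0 0 0;0 0 0 0 0"}}

```text
time_s: 5.73
tcp_pos: [0.772, -0.113, 0.3146]
ee_rot: [0.061, 0.998, 0.0, -0.001]
force: [-0.6, -0.9, -3.6]
gripper_width: 0.532
grasp_force: 62.2
```

```bash
python3 - <<'E'
from h import *
s=env.state();print(s['time_s'],s['tcp_pos'],s['ee_rot'],np.round(s['joint_pos'],2))
K,T,im,D=snap('wrist');cv2.imwrite('pics/w2.png',im[...,::-1]);np.savez('w2.npz',K=K,T=T,im=im,D=D)
p=pts(K,T,D);x,y,z=p[...,0],p[...,1],p[...,2]
m=(D>0)&(x>.5)&(x<.725)&(abs(y+.068)<.06)&(z>.06)&(z<.18);q=p[m]
print(m.sum(),cv2.minAreaRect((q[:,:2]*1000).astype(np.float32)))
u=np.array([np.cos(np.radians(-6.7)),np.sin(np.radians(-6.7))])
# tin seen
E
```

```text
5.7333 [ 0.77199924 -0.11302675  0.31455878] [ 6.09331166e-02  9.98141252e-01  9.17999145e-05 -1.09037891e-03] [-0.16  0.67  0.95 -0.    1.52 -1.61]
10193 ((663.0526733398438, -73.62956237792969), (63.7845458984375, 105.7037582397461), 83.13700866699219)
```

View pics/w2.png

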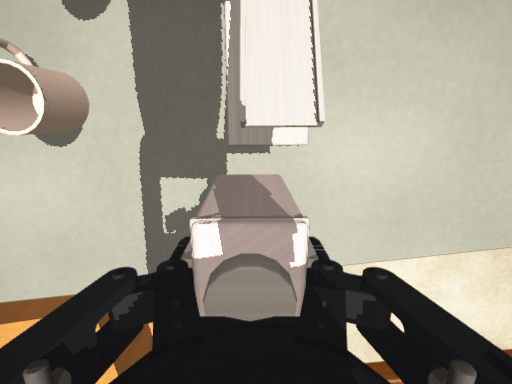

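The tin is held straight at (250,250), and the lane's upper end is at (285,122). It lies at about (0.7155, -0.080), yaw -6.9°. The tool can only stay vertical, so I'll pivot the tin between the pads against the fixed upper edge of the lane to pre-tilt it. First I stage it there.

Emit:
{"api": "play_rows", "payload": {"deltas": "3 8 0 0 0;5 10 0 0 0;4 6 0 0 0;1 2 0 0 0;0 0 5 0 0;0 0 12 0 0;0 0 14 0 0;0 0 9 0 0;0 0 3 0 0;0 0 0 0 0;0 0 0 0 0;0 0 0 0 0"}}

```text
time_s: 6.78
tcp_pos: [0.763, -0.0854, 0.274]
ee_rot: [0.06, 0.998, -0.0, 0.001]
force: [0.9, 0.0, -3.4]
gripper_width: 0.528
grasp_force: 62.3
```

```bash
python3 - <<'E'
from h import *
s=env.state();print({k:np.round(s[k],4) for k in('tcp_pos','ee_rot','force','wrist_torque')})
t=np.array(s['tcp_pos'][:2]);u=np.array([.9928,-.1201]);v=np.array([.1201,.9928]);e=np.array([.7155,-.080]);print('s',(t-e)@u,'lat',(t-e)@v)
E
```

```text
{'tcp_pos': array([ 0.763 , -0.0854,  0.274 ]), 'ee_rot': array([ 0.0604,  0.9982, -0.    ,  0.001 ]), 'force': array([ 0.8502,  0.0498, -3.3643]), 'wrist_torque': array([ 0.0034, -0.0002, -0.0019])}
s 0.047764359538566295 lat 0.00031400442071190493
```

Emit:
{"api": "play_rows", "payload": {"deltas": "3 0 0 0 0;5 0 0 0 0;4 0 0 0 0;2 0 0 0 0;1 0 0 0 0;1 0 0 0 0;1 0 0 0 0;1 0 0 0 0"}}

```text
time_s: 7.45
tcp_pos: [0.7447, -0.0832, 0.2729]
ee_rot: [0.06, 0.998, 0.0, 0.0]
force: [0.9, -0.6, -3.5]
gripper_width: 0.532
grasp_force: 62.4
```

Emit:
{"api": "play_rows", "payload": {"deltas": "1 0 0 0 0;1 0 0 0 0;1 0 0 0 0;1 0 0 0 0"}}

```text
time_s: 7.78
tcp_pos: [0.7432, -0.083, 0.2734]
ee_rot: [0.06, 0.998, -0.0, 0.004]
force: [9.7, -0.5, -5.6]
gripper_width: 0.536
grasp_force: 62.3
```

Emit:
{"api": "play_rows", "payload": {"deltas": "2 0 -1 0 0;2 0 -1 0 0;2 0 -1 0 0;2 0 -1 0 0"}}

```text
time_s: 8.12
tcp_pos: [0.7357, -0.0821, 0.2781]
ee_rot: [0.06, 0.998, -0.0, 0.005]
force: [6.3, -0.8, -3.3]
gripper_width: 0.533
grasp_force: 62.5
```

Emit:
{"api": "play_rows", "payload": {"deltas": "2 0 -1 0 0;2 0 -1 0 0;2 0 -0.5 0 0;2 0 -0.5 0 0"}}

```text
time_s: 8.45
tcp_pos: [0.7277, -0.0811, 0.2813]
ee_rot: [0.06, 0.998, -0.0, 0.005]
force: [8.7, -1.4, -4.4]
gripper_width: 0.53
grasp_force: 62.6
```

```bash
cat > tilt.py <<'E'
from h import *
import sys
s=env.state();print({k:np.round(s[k],4) for k in('time_s','tcp_pos','ee_rot','force','wrist_torque')})
K,T,im,D=snap('scene');p=pts(K,T,D);t=np.array(s['tcp_pos'])
u=np.array([.9928,-.1201,0]);v=np.array([.1201,.9928,0])
# tin side face towards +v, below fingertips, in (u,z)
q=p[D>0]-t;a,b,z=q@u,q@v,q[:,2]
m=(b>.012)&(b<.032)&(abs(a)<.07)&(z>-.16)&(z<-.005)
cv2.imwrite('pics/'+sys.argv[1],cv2.resize(im[90:240,150:300,::-1],(600,600),interpolation=2))
np.savez('tilt.npz',q=q,p=p,im=im,K=K,T=T)
print(m.sum())
E
python3 tilt.py t1.png
```

```text
{'time_s': np.float64(8.45), 'tcp_pos': array([ 0.7277, -0.0811,  0.2813]), 'ee_rot': array([ 6.030e-02,  9.982e-01, -3.000e-04,  5.200e-03]), 'force': array([ 8.7451, -1.3566, -4.3967]), 'wrist_torque': array([-0.1708, -1.9064,  0.0674])}
638
```

View pics/t1.png

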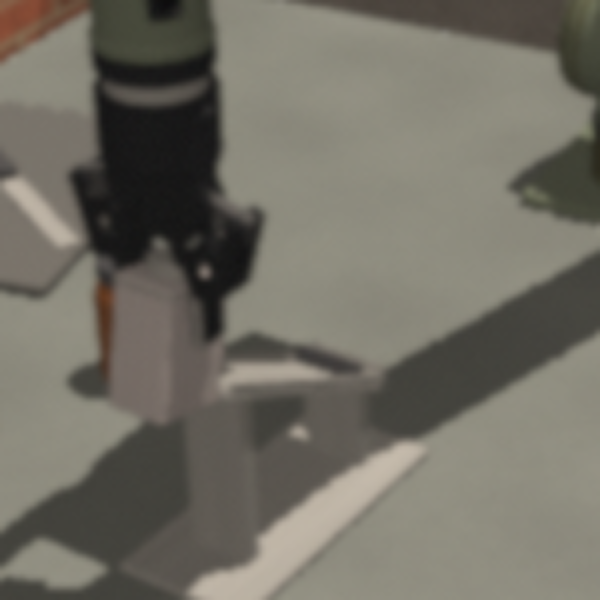

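The tin is pivoting: its far face at crop (140,340) is leaning, with the bottom still behind the lane edge at (225,375). I'll measure the lean from the far face's depth.

```bash
cat > ang.py <<'E'
from h import *
def run(p,D,t):
    u=np.array([.9928,-.1201,0]);v=np.array([.1201,.9928,0])
    q=p[D>0]-t;a,b,z=q@u,q@v,q[:,2]
    m=(abs(b)<.018)&(a>0.0)&(a<.075)&(z>-.115)&(z<-.035);a,z=a[m],z[m]
    k=np.ones(len(a),bool)
    for _ in range(6):
        c=np.polyfit(z[k],a[k],1);r=a-np.polyval(c,z);k=abs(r)<max(.003,1.5*np.median(abs(r[k])))
    print('n',k.sum(),'lean deg',np.degrees(np.arctan(-c[0])).round(2),'rms',r[k].std().round(4),'face a at z=-.06',np.polyval(c,-.06).round(4),'zmin',z[k].min().round(4))
if __name__=='__main__':
    s=env.state();K,T,im,D=snap('scene');run(pts(K,T,D),D,np.array(s['tcp_pos']))
E
python3 ang.py
```

```text
n 286 lean deg 12.21 rms 0.0014 face a at z=-.06 0.0359 zmin -0.109
```

Emit:
{"api": "play_rows", "payload": {"deltas": "2 0 -0.5 0 0;2 0 -0.5 0 0;2 0 -0.5 0 0;2 0 -0.5 0 0;2 0 0 0 0;2 0 0 0 0;2 0 0 0 0;0 0 0 0 0"}}

```text
time_s: 9.22
tcp_pos: [0.7139, -0.0794, 0.2842]
ee_rot: [0.06, 0.998, -0.0, 0.006]
force: [8.2, 0.4, -1.7]
gripper_width: 0.533
grasp_force: 62.3
```

```bash
python3 ang.py; python3 -c "
from h import *
s=env.state();print(s['tcp_pos'],s['ee_rot'],s['force'])"
```

```text
n 289 lean deg 22.0 rms 0.0015 face a at z=-.06 0.0407 zmin -0.1011
[ 0.71398439 -0.07942998  0.28417872] [ 6.02444480e-02  9.98166068e-01 -3.72957928e-04  5.91329861e-03] [ 8.77845453 -1.14658067 -1.51852456]
```

Emit:
{"api": "play_rows", "payload": {"deltas": "2 0 0 0 0;2 0 0 0 0;1.5 0 0 0 0;0 0 0 0 0;0 0 0 0 0"}}

```text
time_s: 9.68
tcp_pos: [0.7091, -0.0788, 0.2846]
ee_rot: [0.06, 0.998, -0.0, 0.007]
force: [10.4, -1.7, -0.9]
gripper_width: 0.528
grasp_force: 61.1
```

```bash
python3 ang.py; python3 -c "
from h import *
s=env.state();print(s['tcp_pos'],s['ee_rot'],s['force'])"
```

```text
n 262 lean deg 25.35 rms 0.0014 face a at z=-.06 0.043 zmin -0.0973
[ 0.70904855 -0.07886489  0.28461152] [ 6.02192386e-02  9.98161753e-01 -4.76458948e-04  6.82140301e-03] [ 9.02266941 -0.63818105 -0.52873483]
```

The lean is now about 25–27°. I'll lift clear and move over the lane's middle, then estimate the bar from the first top view.

Emit:
{"api": "play_rows", "payload": {"deltas": "0 0 -4 0 0;0 0 -8 0 0;0 0 -10 0 0;0 0 -10 0 0;0 0 -4 0 0;4 0 0 0 0;8 0 0 0 0;12 0 0 0 0;15 0 0 0 0;15 0 0 0 0;15 0 0 0 0;12 0 0 0 0;8 0 0 0 0;4 0 0 0 0;1 0 0 0 0;0 0 0 0 0;0 0 0 0 0"}}

```text
time_s: 11.15
tcp_pos: [0.6126, -0.0671, 0.3178]
ee_rot: [0.06, 0.998, 0.0, 0.0]
force: [0.1, -0.3, -3.4]
gripper_width: 0.534
grasp_force: 61.2
```

```bash
python3 ang.py; python3 - <<'E'
from h import *
s=env.state();print({k:np.round(s[k],4) for k in('time_s','tcp_pos','ee_rot','force','wrist_torque')})
t=np.array(s['tcp_pos']);u=np.array([.9928,-.1201]);v=np.array([.1201,.9928]);e=np.array([.7155,-.080]);print('h',(t[:2]-e)@u,'lat',(t[:2]-e)@v)
V=np.load('top.npz');p=pts(V['K'],V['T'],V['D'])[105:210,275:335];q=p.reshape(-1,3)
o=np.array([.7155,-.080,.1658]);x=np.array([u[0]*.891,u[1]*.891,.454]);n=np.array([-u[0]*.454,-u[1]*.454,.891])
sl=200+1000*(q-o)@x;lat=1000*(q[:,:2]-o[:2])@v;h=1000*(q-o)@n
for a in range(-8,80,3):
    m=(sl>=a)&(sl<a+3)&(abs(lat)<20)
    if m.any():print(a,np.median(h[m]).round(1),end='; ')
E
```

```text
n 248 lean deg 24.2 rms 0.0016 face a at z=-.06 0.0418 zmin -0.0978
{'time_s': np.float64(11.2), 'tcp_pos': array([ 0.6127, -0.0671,  0.3177]), 'ee_rot': array([6.040e-02, 9.982e-01, 0.000e+00, 2.000e-04]), 'force': array([-0.2146, -0.8458, -3.0587]), 'wrist_torque': array([-0.0416,  0.0831,  0.0421])}
h -0.1036180213665513 lat 0.0004219145773832489
-8 14.2; -5 15.0; -2 6.4; 1 1.5; 4 1.4; 7 1.8; 10 1.6; 13 1.2; 16 1.6; 22 15.9; 25 15.6; 28 6.2; 31 1.0; 34 1.8; 37 0.9; 40 1.8; 43 1.4; 46 1.7; 49 2.0; 52 2.1; 55 0.9; 58 1.9; 61 1.8; 64 0.7; 67 2.3; 70 2.0; 73 1.6; 76 2.1; 79 1.9;
```

Depth puts the bar's uphill face about 30 mm up the lane, so the tin should end centred near 60 mm. I'm lowering towards the floor at about 116 mm, then feeling for it.

Emit:
{"api": "play_rows", "payload": {"deltas": "0 0 6 0 0;0 0 12 0 0;0 0 15 0 0;0 0 15 0 0;0 0 10 0 0;0 0 5 0 0;0 0 3 0 0;0 0 2 0 0;0 0 2 0 0;0 0 0 0 0"}}

```text
time_s: 12.03
tcp_pos: [0.6124, -0.0671, 0.2482]
ee_rot: [0.06, 0.998, 0.0, 0.0]
force: [-0.2, -0.3, -3.8]
gripper_width: 0.53
grasp_force: 61.2
```

Emit:
{"api": "play_rows", "payload": {"deltas": "0 0 1.5 0 0;0 0 1.5 0 0;0 0 1 0 0;0 0 0 0 0"}}

```text
time_s: 12.37
tcp_pos: [0.6121, -0.067, 0.2438]
ee_rot: [0.06, 0.998, 0.0, -0.0]
force: [0.3, -0.2, -3.2]
gripper_width: 0.529
grasp_force: 61.2
```

Emit:
{"api": "play_rows", "payload": {"deltas": "0 0 1 0 0;0 0 1 0 0;0 0 0 0 0"}}

```text
time_s: 12.62
tcp_pos: [0.6121, -0.067, 0.2431]
ee_rot: [0.06, 0.998, 0.0, 0.001]
force: [-3.3, 0.6, 4.1]
gripper_width: 0.531
grasp_force: 62.1
```

Emit:
{"api": "play_rows", "payload": {"deltas": "0 0 1 0 0;0 0 1 0 0;0 0 0 0 0"}}

```text
time_s: 12.87
tcp_pos: [0.6119, -0.067, 0.2428]
ee_rot: [0.06, 0.998, -0.0, 0.001]
force: [-6.6, 0.8, 11.1]
gripper_width: 0.531
grasp_force: 63.0
```

Contact came at TCP z 0.243, with the force normal to the slope. I'll press a little more so the bottom beds flat.

Emit:
{"api": "play_rows", "payload": {"deltas": "0 0 1 0 0;0 0 1 0 0;0 0 1 0 0;0 0 0 0 0;0 0 0 0 0"}}

```text
time_s: 13.28
tcp_pos: [0.6115, -0.067, 0.2422]
ee_rot: [0.06, 0.998, -0.0, 0.002]
force: [-12.9, 2.0, 22.4]
gripper_width: 0.528
grasp_force: 63.5
```

```bash
python3 ang.py; python3 -c "
from h import *
s=env.state();print(s['tcp_pos'],s['ee_rot'],s['force'],s['wrist_torque'])"
```

```text
n 224 lean deg 25.55 rms 0.0015 face a at z=-.06 0.0427 zmin -0.0979
[ 0.6114591  -0.06696713  0.24217474] [ 6.02956064e-02  9.98179336e-01 -8.55512499e-05  1.56410350e-03] [-12.84918469   1.60299093  23.22568512] [0.16719888 1.09068152 0.06916012]
```

Emit:
{"api": "play_rows", "payload": {"deltas": "0 0 1 0 0;0 0 1 0 0;0 0 1 0 0;1.8 0 0.9 0 0;1.8 0 0.9 0 0;1.8 0 0.9 0 0;0 0 0 0 0;0 0 0 0 0"}}

```text
time_s: 14.0
tcp_pos: [0.6084, -0.0666, 0.2396]
ee_rot: [0.06, 0.998, -0.0, 0.006]
force: [-9.7, 0.5, 32.4]
gripper_width: 0.53
grasp_force: 62.6
```

```bash
python3 ang.py;python3 ang.py;python3 ang.py; python3 -c "
from h import *
s=env.state();print(s['time_s'],s['tcp_pos'],s['ee_rot'],s['force'],s['wrist_torque'])
K,T,im,D=snap('scene');cv2.imwrite('pics/t2.png',cv2.resize(im[110:240,160:290,::-1],(600,600),interpolation=2))"
```

```text
n 212 lean deg 27.94 rms 0.0015 face a at z=-.06 0.0439 zmin -0.0953
n 213 lean deg 25.75 rms 0.0016 face a at z=-.06 0.0441 zmin -0.0972
n 225 lean deg 27.77 rms 0.0015 face a at z=-.06 0.0438 zmin -0.097
14.15 [ 0.60839853 -0.06665797  0.23965412] [ 6.03018844e-02  9.98164161e-01 -3.38692452e-04  5.64582753e-03] [-9.17532504  0.55222363 32.89458683] [0.34503354 1.39051232 0.1032996 ]
```

View pics/t2.png

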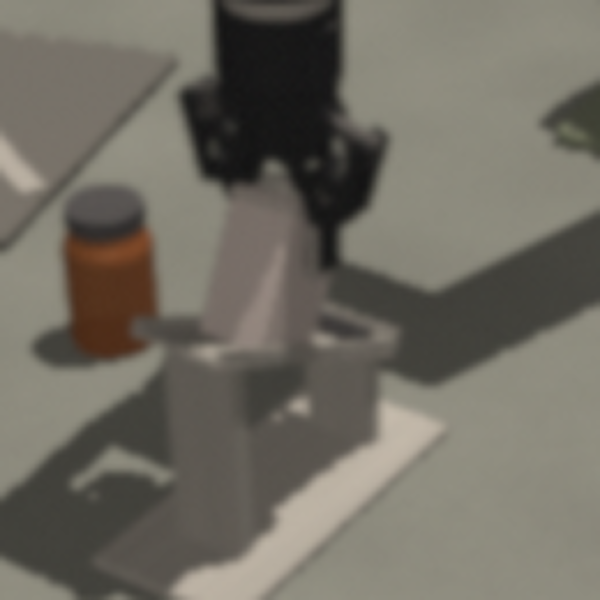

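The tin is now flat on the lane floor (crop 265,345), leaning about 27°, with the slope reaction at 36 N and slip friction about 0.2. I'll ease the press and slide it down while holding it.

Emit:
{"api": "play_rows", "payload": {"deltas": "0.8 0 -1.5 0 0;0.8 0 -1.5 0 0;1.8 0 0.9 0 0;1.8 0 0.9 0 0;1.8 0 0.9 0 0;1.8 0 0.9 0 0;0 0 0 0 0"}}

```text
time_s: 14.78
tcp_pos: [0.5989, -0.0654, 0.2347]
ee_rot: [0.06, 0.998, -0.0, 0.003]
force: [-5.3, 0.1, 15.6]
gripper_width: 0.529
grasp_force: 60.2
```

Emit:
{"api": "play_rows", "payload": {"deltas": "1.8 0 0.9 0 0;1.8 0 0.9 0 0;1.8 0 0.9 0 0;1.8 0 0.9 0 0;1.8 0 0.9 0 0;1.8 0 0.9 0 0;1.8 0 0.9 0 0;0 0 0 0 0"}}

```text
time_s: 15.45
tcp_pos: [0.5865, -0.0639, 0.2283]
ee_rot: [0.06, 0.998, -0.0, 0.003]
force: [-5.5, -0.1, 16.2]
gripper_width: 0.533
grasp_force: 60.2
```

Emit:
{"api": "play_rows", "payload": {"deltas": "1.8 0 0.9 0 0;1.8 0 0.9 0 0;1.8 0 0.9 0 0;1.8 0 0.9 0 0;1.8 0 0.9 0 0;0 0 0 0 0"}}

```text
time_s: 15.95
tcp_pos: [0.5776, -0.0628, 0.2237]
ee_rot: [0.06, 0.998, -0.0, 0.003]
force: [-5.8, -0.2, 16.6]
gripper_width: 0.533
grasp_force: 60.1
```

Emit:
{"api": "play_rows", "payload": {"deltas": "1.3 0 0.7 0 0;1.3 0 0.7 0 0;1.3 0 0.7 0 0;0.9 0 0.45 0 0;0.9 0 0.45 0 0;0 0 0 0 0"}}

```text
time_s: 16.45
tcp_pos: [0.5722, -0.0621, 0.221]
ee_rot: [0.06, 0.998, -0.0, 0.004]
force: [-5.3, 1.4, 17.2]
gripper_width: 0.532
grasp_force: 60.3
```

Emit:
{"api": "play_rows", "payload": {"deltas": "0.9 0 0.45 0 0;0.9 0 0.45 0 0;0.9 0 0.45 0 0;0 0 0 0 0"}}

```text
time_s: 16.78
tcp_pos: [0.5695, -0.0618, 0.2197]
ee_rot: [0.06, 0.998, -0.0, 0.004]
force: [-5.6, 0.9, 17.4]
gripper_width: 0.529
grasp_force: 60.3
```

Emit:
{"api": "play_rows", "payload": {"deltas": "0.9 0 0.45 0 0;0.9 0 0.45 0 0;0.9 0 0.45 0 0;0 0 0 0 0"}}

```text
time_s: 17.12
tcp_pos: [0.5669, -0.0615, 0.2183]
ee_rot: [0.06, 0.998, -0.0, 0.004]
force: [-5.6, -0.5, 17.2]
gripper_width: 0.531
grasp_force: 60.3
```

Emit:
{"api": "play_rows", "payload": {"deltas": "0.9 0 0.45 0 0;0.9 0 0.45 0 0;0 0 0 0 0"}}

```text
time_s: 17.37
tcp_pos: [0.5651, -0.0613, 0.2174]
ee_rot: [0.06, 0.998, -0.0, 0.004]
force: [-6.0, 0.4, 18.3]
gripper_width: 0.531
grasp_force: 60.3
```

Emit:
{"api": "play_rows", "payload": {"deltas": "0.9 0 0.45 0 0;0.9 0 0.45 0 0;0 0 0 0 0"}}

```text
time_s: 17.62
tcp_pos: [0.5633, -0.061, 0.2165]
ee_rot: [0.06, 0.998, -0.0, 0.004]
force: [-5.2, 0.5, 17.8]
gripper_width: 0.532
grasp_force: 60.3
```

Emit:
{"api": "play_rows", "payload": {"deltas": "0.9 0 0.45 0 0;0.9 0 0.45 0 0;0 0 0 0 0"}}

```text
time_s: 17.87
tcp_pos: [0.5616, -0.0608, 0.2155]
ee_rot: [0.06, 0.998, -0.0, 0.004]
force: [-4.3, 1.4, 17.9]
gripper_width: 0.532
grasp_force: 60.3
```

Emit:
{"api": "play_rows", "payload": {"deltas": "0.9 0 0.45 0 0;0.9 0 0.45 0 0;0 0 0 0 0"}}

```text
time_s: 18.12
tcp_pos: [0.5598, -0.0606, 0.2146]
ee_rot: [0.06, 0.998, -0.0, 0.004]
force: [-5.9, 1.1, 17.8]
gripper_width: 0.531
grasp_force: 60.3
```

Emit:
{"api": "play_rows", "payload": {"deltas": "0.9 0 0.45 0 0;0 0 0 0 0"}}

```text
time_s: 18.28
tcp_pos: [0.5589, -0.0605, 0.2142]
ee_rot: [0.06, 0.998, -0.0, 0.004]
force: [-5.1, 0.6, 17.9]
gripper_width: 0.533
grasp_force: 60.3
```

Emit:
{"api": "play_rows", "payload": {"deltas": "0.9 0 0.45 0 0;0 0 0 0 0"}}

```text
time_s: 18.45
tcp_pos: [0.5582, -0.0604, 0.2138]
ee_rot: [0.06, 0.998, -0.0, 0.004]
force: [-4.2, 0.9, 18.8]
gripper_width: 0.532
grasp_force: 60.8
```

Emit:
{"api": "play_rows", "payload": {"deltas": "0.9 0 0.45 0 0;0 0 0 0 0"}}

```text
time_s: 18.62
tcp_pos: [0.558, -0.0604, 0.2138]
ee_rot: [0.06, 0.998, -0.0, 0.005]
force: [-2.2, -0.5, 19.6]
gripper_width: 0.535
grasp_force: 60.8
```

Emit:
{"api": "play_rows", "payload": {"deltas": "0.9 0 0.45 0 0;0 0 0 0 0"}}

```text
time_s: 18.78
tcp_pos: [0.5578, -0.0604, 0.2138]
ee_rot: [0.06, 0.998, -0.0, 0.006]
force: [-1.7, 0.6, 19.4]
gripper_width: 0.534
grasp_force: 60.9
```

The tin has stopped moving while the along-slope force rises by about 4 N, so it is resting on the stop bar. I'll ease off the downward press before opening.

Emit:
{"api": "play_rows", "payload": {"deltas": "0.4 0 -0.9 0 0;0.4 0 -0.9 0 0;0.4 0 -0.9 0 0;0 0 0 0 0"}}

```text
time_s: 19.12
tcp_pos: [0.5575, -0.0603, 0.2138]
ee_rot: [0.06, 0.998, -0.0, 0.006]
force: [5.1, -0.5, 4.1]
gripper_width: 0.535
grasp_force: 58.8
```

```bash
for i in 1 2 3; do python3 ang.py; done; python3 -c "
from h import *
s=env.state();print(s['time_s'],s['tcp_pos'],s['ee_rot'],s['force'],s['wrist_torque'])"
```

```text
n 186 lean deg 27.28 rms 0.0016 face a at z=-.06 0.0437 zmin -0.0965
n 199 lean deg 27.0 rms 0.0016 face a at z=-.06 0.0438 zmin -0.0962
n 184 lean deg 27.04 rms 0.0016 face a at z=-.06 0.0439 zmin -0.0948
19.2667 [ 0.55754812 -0.06032394  0.21382288] [ 6.02153425e-02  9.98166747e-01 -2.76967943e-04  6.09754065e-03] [ 5.26767095 -0.11337589  3.98840219] [-0.0764622  -1.18191376  0.10199272]
```

Emit:
{"api": "play_rows", "payload": {"deltas": "-0.5 0 -0.1 0 0;-0.4 0 -0.1 0 0;0 0 0 0 0"}}

```text
time_s: 19.52
tcp_pos: [0.5578, -0.0604, 0.2139]
ee_rot: [0.06, 0.998, -0.0, 0.005]
force: [4.5, 0.0, 5.3]
gripper_width: 0.53
grasp_force: 58.9
```

Emit:
{"api": "play_rows", "payload": {"deltas": "0 0 0 0 0.8;0 0 0 0 0.8;0 0 0 0 0.9;0 0 0 0 0.9;0 0 0 0 0.9"}}

```text
time_s: 19.93
tcp_pos: [0.5541, -0.0601, 0.2111]
ee_rot: [0.06, 0.998, 0.0, -0.001]
force: [0.8, 0.5, 0.0]
gripper_width: 0.898
grasp_force: 0.0
```

```bash
for i in 1 2 3; do python3 ang.py; done; python3 -c "
from h import *
s=env.state();print(s['time_s'],s['tcp_pos'],s['gripper_width'],s['force'])
K,T,im,D=snap('scene');cv2.imwrite('pics/t3.png',cv2.resize(im[110:240,160:290,::-1],(600,600),interpolation=2))"
```

```text
n 192 lean deg 27.26 rms 0.0015 face a at z=-.06 0.0494 zmin -0.0935
n 185 lean deg 26.7 rms 0.0015 face a at z=-.06 0.0491 zmin -0.0934
n 188 lean deg 26.08 rms 0.0016 face a at z=-.06 0.049 zmin -0.0942
20.0833 [ 0.55438782 -0.06005     0.21136177] 0.8973686263952756 [ 0.58304916 -0.50788729  0.00432144]
```

View pics/t3.png

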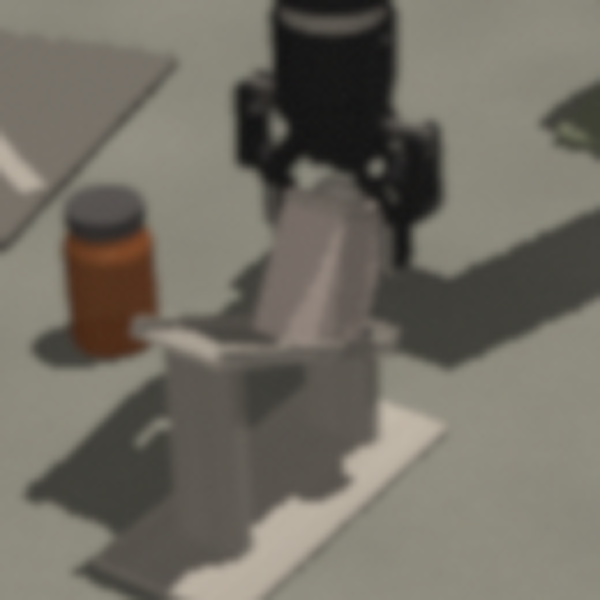

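The tin stands flat in the lane (crop 310,330) against the stop and did not move on release, and the fingers are clear on both sides. I'm retreating straight up.

Emit:
{"api": "play_rows", "payload": {"deltas": "0 0 -3 0 0.9;0 0 -8 0 0.9;0 0 -15 0 1;0 0 -25 0 1;0 0 -30 0 1;0 0 -30 0 1;0 0 -25 0 1;0 0 -10 0 1;0 0 0 0 1;0 0 0 0 1"}}

```text
time_s: 20.97
tcp_pos: [0.5543, -0.06, 0.3572]
ee_rot: [0.06, 0.998, 0.0, -0.0]
force: [-1.0, -0.8, -0.7]
gripper_width: 1.003
grasp_force: 0.0
```

```bash
python3 - <<'E'
from h import *
for n in('scene','top'):
    K,T,im,D=snap(n);cv2.imwrite(f'pics/end_{n}.png',im[...,::-1])
    if n=='scene':
        from ang import run
        run(pts(K,T,D),D,np.array([.5544,-.06005,.2114]));a=cv2.resize(im[110:240,160:290],(390,390),interpolation=2)
    else: b=cv2.resize(im[100:230,265:395],(390,390),interpolation=2)
cv2.imwrite('pics/end.png',np.hstack([a,b])[...,::-1])
E
```

```text
n 194 lean deg 27.28 rms 0.0015 face a at z=-.06 0.0486 zmin -0.0938
```

View pics/end.png

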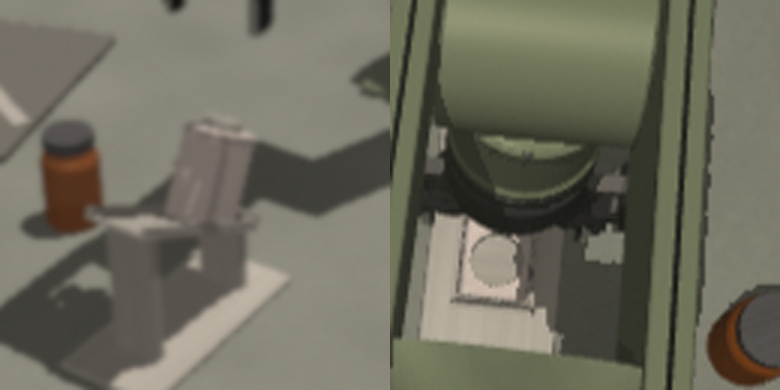

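The tin (left panel 210,175; right panel 495,262) stands cap up in the lane against the bar, with the gripper clear above it. I'm handing in the job.

```bash
python3 -c "
from workcell import env
print(env.finish_job())"
```

```text
the job is handed in; nothing more can be done
None
```

The tin is standing cap up and flat on the slope, resting against the stop bar. I kept hold of it until I felt that contact. The job is handed in at about 21 s on the robot's clock, with the gripper clear and the jar, squeeze bottle and mug left alone.

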